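Index the sloped stage and hold the cover plate flush on it

TASK

First slide the carrier along its rail until it snaps into the station detent and stays there; then pick up the aluminium cover plate by its upright handle and tilt it to match the carrier's sloped stage face, centred and square on it, with its underside flush. Finish while still gripping the handle and pressing the plate lightly (about 3 to 15 N) and steadily onto the face, the carrier still in the detent; never press hard, and do not shift the other things on the bench.

Things in the scene. Friction and masses are not known exactly. Their poses are not given: they have to be found in the camera images.
- carrier (a joint): how far the carrier has slid along its rail, 0 to 0.19 m, growing along rail's +y. The station is at 0.150: within about 5 mm of it a spring plunger pulls the let-go carrier in and holds it to about 1 mm. It takes about 1 N to slide the carrier, about 5 N to get it in or out of the detent; it can be pushed past.
- rail: straight steel rail fixed on the bench, base 80 x 440 x 10 mm, 19 mm high in all; origin on the bench at its middle, +y along the rail from the start towards the station (roughly the robot's left), +x away from the robot, z up. A grey index block 30 mm square, 20 mm high, stands on the rail's far side at the station.
- post (a point): top centre of the carrier's post, an upright steel pin 18 mm in diameter with 59 mm free height, its top 97 mm above the bench. The carrier is an aluminium block 110 mm across the rail, 120 mm along it, 22 to 46 mm above the bench; the post stands on a ledge at its rail -y end, 95 mm from the block's centre. Axes as rail
- station (a point): fixed on the rail: where post is when the carrier sits in the station detent; axes as rail
- face: sloped stage face on the carrier: flat aluminium plate 90 (x) x 100 (y) x 8 mm. Origin mid upper surface, 95 mm along the rail (+y) from the post; z its normal, +x up the slope away from the robot, y along the rail. Slope 0.15 to 0.45 rad, varies, clamped. It is on springs and gives along its normal: starts to move at about 2 N, then 1 mm per N, bottoms at 12 mm
- plate: loose machined aluminium cover plate, 80 (x) x 70 (y) x 8 mm, with six dark round holes and an upright rib for a handle: 50 mm long (x), 14 mm thick (y), standing 36 mm over the middle of the plate, so its top is 44 mm above the underside. About 180 g. Origin in the centre of its underside, z up along the handle. It lies flat on the bench, handle up
- stone: bystander: loose dark oilstone, 90 x 50 x 25 mm, origin at the centre of its underside
- blank: bystander: loose aluminium plate without a handle, 70 x 80 x 8 mm with two big holes, origin at the centre of its underside
- wheel: bystander: loose grey grinding disc, 124 mm in diameter, 22 mm high, origin at the centre of its underside
- can: bystander: loose brass-coloured tin 80 mm in diameter, 75 mm high, with three tool handles standing up to 146 mm, origin at the centre of its underside
- scraper: bystander: loose black-handled hand tool lying on the bench, about 200 mm long
- mug: bystander: loose blue cup 76 mm in diameter, 90 mm high, origin at the centre of its underside
- bush: bystander: loose steel bush 44 mm in diameter, 30 mm high, origin at the centre of its underside
Mind the look-alikes: they are no part of the job. There is more than one size of the plate; the one meant has the size given above.

How it is judged:
By the outcome, as a careful person would: the job done as asked, in the order asked, and still so for the second after the job is handed in, while the arm keeps its last pose, push and grip.
It also fails if it takes over 58 s, if anything falls off the work surface, if the arm or the gripper's body presses on something with over 40 N, if the wrist force passes 120 N, or if a joint passes its speed limit or range.

ROBOT

A 7-joint arm with a two-finger parallel gripper is mounted at the origin on the work surface. World frame = base frame: x ahead of the robot, y to its left, z up, the work surface at z = 0. Lengths are in m, angles in degrees, forces in N, time in s.
With the tool pointing down it reaches from about 0.425 to 0.875 m from the base axis. Payload 4.7 kg.
Tool frame: the origin (TCP) lies between the finger pads; the fingertips stand 22 mm ahead of it and the grasp point (between the pads) lies 3 mm ahead of it; z points along the fingers, y is the line along which they close (so a half turn about z gives the same grasp; the last joint's range is limited). The gripper opens to 87 mm and grips with 3 to 60 N. Pads are 19 mm wide; open, the fingers measure 117 mm over their backs; the gripper's body (75 mm by 190 mm) begins 51 mm behind the grasp point.
Start: joints at [70.594, 18.392, -4.016, 83.108, 1.295, 78.541, -3.26], TCP at [0.225, -0.61, 0.245] pointing down, gripper open.
Joint ranges: [-163.93, 163.93], [-17.29, 119.83], [-79.2, 71.16], [3.27, 140.29], [-89.18, 269.18], [5.43, 117.66], [-154.24, 154.24]. Speed limits (degrees/s): [147.25, 147.25, 180, 180, 180, 180, 180].

INTERFACE

Orientations are given as [roll, pitch, yaw] about the fixed x, y, z axes, in that order (R = Rz(yaw) Ry(pitch) Rx(roll)).
In Python, from cell import env gives the robot as it stands.
- The arm moves only by the tool drive_tool, never from a script. Its argument "moves" is a list of rows, each a list of 3 entries, a list of its own where there are three numbers: the shift along the tool's x, y, z in mm, then the turn, a rotation vector about the tool's x, y, z in rad, then the closure, from 0 (fully open) to 1 (shut). In form: [[[x, y, z], [wx, wy, wz], jaw], ...]. A call has 1 to 12 rows; each row shifts and turns the commanded pose from where the row before left it, along the tool's axes as they then stand; what a row does not reach is not made up. A row lasts 1/12 s, in which the tool goes at most 41.7 mm and 7.16 degrees, less where a joint would pass 70% of its speed; a pose out of reach is approached as far as the arm can. A call with a gripper value outside its range is refused whole. The fingers move at their own pace and stop on an object; "newtons" is the grip in N (left out, the last holds). Time passes only in rows, so rows that do not move let the fingers close. It gives the time, the measured TCP pose, the force, the opening and the grip force at its end, in the units of the state.
- env.get_obs(): the state, without advancing time (a new reading comes with each control period).
- env.read_camera(name): name is "side" or "top" or "wrist"; returns (picture, depth): 480x640x3 uint8, blue, green, red; 480x640 float32, m along the optical axis (not along the pixel's ray), 0 where there is no reading.
- env.get_calibration(name): a dict with "fx", "fy", "cx", "cy" (pixels), "k1" (the pictures are not rectified: a ray, as slopes to the right and down, at radius r is drawn at 1 + k1 r^2 times it, then the intrinsics apply), "T" (4x4, takes a point from camera to world coordinates). Camera axes: x right, y down, z forward; pixel columns grow to the right and rows downward; lengths in m; the calibration is good to about 2 mm. A picture is of the moment at which its call begins: read the wrist's pose just before it. get_calibration takes no time and is no camera call; for the wrist camera it gives the pose at the moment of the call.
- env.sign_off(): hands the job in; it is judged then, once.
The state is a dict: "time_s": time; "qpos": joint angles; "joint_velocities": joint speeds; "effort": joint torques, N m; "tool_pos": TCP position; "tool_rot": TCP orientation; "force": force on the tool from outside, world axes, zero at the start; "wrist_torque": the same for the moment, N m; "grip_width": finger opening in m; "grasp_force": force on a finger pad.
Only numpy, scipy, OpenCV 4.12 (cv2) and the standard library are available. Lean on these libraries where they do the work, as an engineer would, in place of code of your own. Each camera call takes 0.05 s, during which the arm holds its last target. There are 200 camera calls.

## Working session

There is one attempt and no reset: what is moved stays moved. The work goes in short steps, Python scripts to look and compute and a tool call to move; the robot and the scene stay as the last step left them, time stands still between calls to the robot, and variables do not carry over. Pictures are saved under pics/ and viewed, at most 10 in all, crops included, and the job is handed in when it is done.

Besides the shell and the picture viewer there is one more tool, called after "Request:" as name([rows], argument=value, ...), one row to a line, values as JSON. drive_tool: Moves the arm, as the interface text tells. Its arguments: {"type":"object","properties":{"moves":{"type":"array"},"newtons":{"type":"number"}},"required":["moves"]}

```bash
ls; mkdir -p pics; cat > h.py <<'E'
import numpy as np, cv2
from scipy.spatial.transform import Rotation as R
from cell import env
def cal(n):
    c=env.get_calibration(n); c['T']=np.array(c['T']); return c
def rays(c,uv):
    uv=np.atleast_2d(np.array(uv,float)); d=np.stack([(uv[:,0]-c['cx'])/c['fx'],(uv[:,1]-c['cy'])/c['fy']],1)
    s=d.copy()
    for _ in range(20): s=d/(1+c['k1']*(s**2).sum(1,keepdims=True))
    return np.c_[s,np.ones(len(s))]
def plane(c,uv,z):
    r=rays(c,uv)@c['T'][:3,:3].T; o=c['T'][:3,3]
    return o+r*((z-o[2])/r[:,2])[:,None]
def depthpts(c,uv,depth):
    uv=np.atleast_2d(np.array(uv)).astype(int)
    return (rays(c,uv)*depth[uv[:,1],uv[:,0]][:,None])@c['T'][:3,:3].T+c['T'][:3,3]
def pix(c,P):
    P=np.atleast_2d(P); q=(P-c['T'][:3,3])@c['T'][:3,:3]; s=q[:,:2]/q[:,2:]
    s=s*(1+c['k1']*(s**2).sum(1,keepdims=True)); return s*[c['fx'],c['fy']]+[c['cx'],c['cy']]
def grab(n):
    c=cal(n); p,d=env.read_camera(n); return c,p.copy(),d
E
python3 - <<'E'
from h import *
for n in("top","side"):
    c,p,d=grab(n); cv2.imwrite(f"pics/{n}0.png",p); np.savez(f"/tmp/{n}0.npz",p=p,d=d)
    print(n,c['fx'],c['k1'],c['T'].round(3).tolist(),(d>0).mean())
print(env.get_obs())
E
```

```text
pics
top 579.9816211838921 -0.12262527892062938 [[-0.02, -0.989, 0.145, 0.319], [-1.0, 0.021, 0.002, -0.028], [-0.005, -0.145, -0.989, 1.479], [0.0, 0.0, 0.0, 1.0]] 0.9959440104166667
side 614.9733069534893 -0.09510104233114666 [[-0.694, -0.434, 0.574, -0.212], [-0.72, 0.41, -0.56, 0.69], [0.007, -0.802, -0.597, 0.822], [0.0, 0.0, 0.0, 1.0]] 0.9959342447916667
{'time_s': 0.1, 'qpos': array([70.59483192, 18.43626083, -4.01543119, 83.16616132,  1.29491773,
       78.54199725, -3.25910802]), 'joint_velocities': array([ 0.07364384, -0.07481468, -0.0221196 , -0.06436134, -0.0858912 ,
        0.06521164, -0.08351267]), 'effort': array([-7.98824976e-05, -4.92573059e+01, -4.05669389e-01, -3.13399994e+01,
       -6.40120707e-02,  3.94974905e-02,  7.55257292e-05]), 'tool_pos': array([ 0.22438171, -0.60956274,  0.24356977]), 'tool_rot': array([-1.79900807e+02,  5.36395334e-03,  2.02155090e+01]), 'force': array([ 0.29586378, -0.55921956,  0.00087588]), 'wrist_torque': array([ 0.04818998,  0.01584896, -0.04952688]), 'grasp_force': 0.0, 'grip_width': 0.0872767957114111}
```

View pics/top0.png

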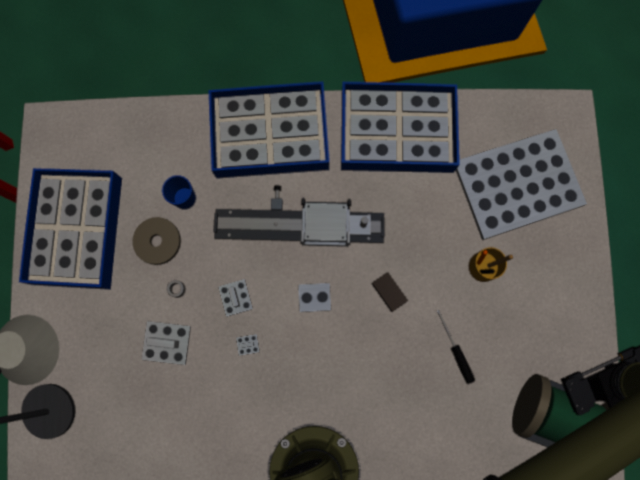

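View pics/side0.png

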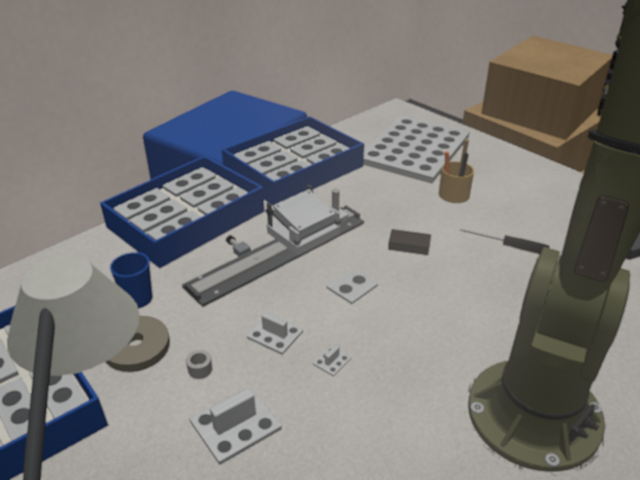

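The top view shows the right-sized handled plate at about (236,297), with the big one at (165,343) and the small one at (248,345). The carrier is at (327,223), its post near (365,222), and the index block at (277,200). The rail runs from x≈385 to x≈213 px, and the side view agrees.

```bash
python3 - <<'E'
from h import *
c=cal('top'); f=np.load('/tmp/top0.npz'); p,d=f['p'],f['d']
def reg(u0,v0,u1,v1):
    v,u=np.mgrid[v0:v1,u0:u1]; uv=np.c_[u.ravel(),v.ravel()]; return uv,depthpts(c,uv,d)
def rect(P): 
    r=cv2.minAreaRect((P[:,:2]*1000).astype(np.float32)); return np.round(r[0],1),np.round(r[1],1),round(r[2],1),len(P)
for n,b in dict(mid=(215,275,258,320),big=(138,315,195,370),small=(232,330,264,360)).items():
    uv,P=reg(*b); z=P[:,2]
    print(n,'bench z',np.median(z[:40]).round(4),'plate',rect(P[z>.0045]),'handle',rect(P[z>.03]), np.percentile(z,99).round(4))
uv,P=reg(200,175,400,250);z=P[:,2]
for a,b in((.004,.025),(.06,.09),(.09,.11)):
    q=P[(z>a)&(z<b)]; print(a,rect(q))
# post
uv,P=reg(355,210,378,235);q=P[P[:,2]>.085];print('post',q.mean(0).round(4),len(q),q[:,2].max())
uv,P=reg(309,209,345,240);q=P[(P[:,2]>.05)]
for i in range(5):
    m=q.mean(0);n=np.linalg.svd(q-m,full_matrices=0)[2][2];n*=np.sign(n[2]);e=(q-m)@n;s=e.std();q=q[abs(e)<max(2*s,.002)]
print('face',m.round(4),n.round(4),s,len(q),'slope',np.arccos(n[2]))
cv2.imwrite('pics/crop.png',cv2.resize(p[180:320,205:400],None,fx=4,fy=4,interpolation=2))
E
```

```text
mid bench z -0.0004 plate (array([416.5, 104.6]), array([307.2, 119.9]), 75.0, 854) handle (array([375.5,  96. ]), array([270. ,  41.6]), 56.7, 132) 0.0472
big bench z -0.0013 plate (array([324.4, 205.3]), array([467.3, 136.8]), 89.2, 1814) handle (array([317.7, 189.1]), array([434. ,  23.3]), 87.2, 269) 0.0662
small bench z 0.0001 plate (array([328.5,  88.5]), array([ 71.2, 228. ]), 8.5, 288) handle (array([320.7,  73.9]), array([ 11.1, 204. ]), 2.1, 18) 0.0317
0.004 (array([657.7,  25.6]), array([525.1, 199.4]), 88.7, 4444)
0.06 (array([613.7, -63.1]), array([164.8, 105.1]), 87.1, 929)
0.09 (array([622.8, -65.7]), array([161.8,  91.1]), 88.4, 897)
post [ 0.6073 -0.1356  0.1263] 47 1.479285710587043
face [ 0.6048 -0.0447  0.0942] [ 0.979  -0.0251  0.2023] 0.021783569540790616 1116 slope 1.367084356096252
```

View pics/crop.png

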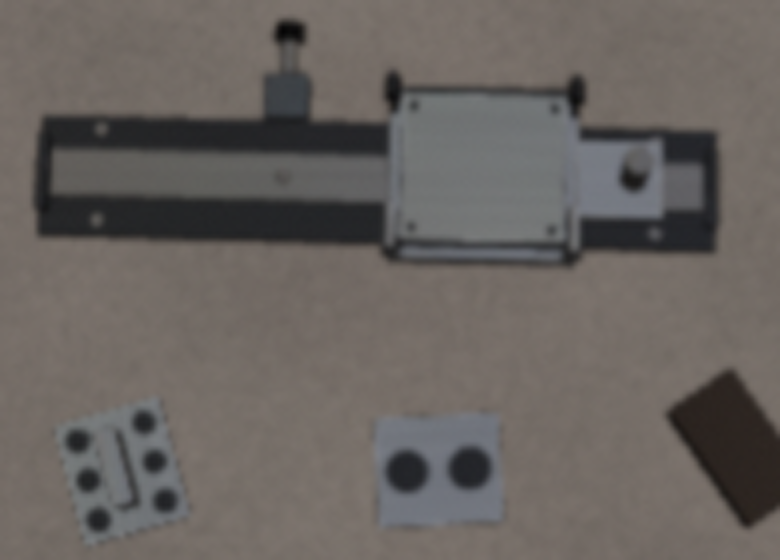

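The crop shows the plate's corners (crop px ÷4 from 205,180) at (57,430), (160,398), (188,518) and (88,546). The post top is near (637,153), the rail base corners are (45,117), (717,131), (715,252) and (38,237), and the face corners are (402,92), (572,95), (568,246) and (398,241).

```bash
python3 - <<'E'
from h import *
c=cal('top'); f=np.load('/tmp/top0.npz'); p,d=f['p'],f['d']
cr=lambda a:np.array(a)/4.+[205,180]-.375
P=plane(c,cr([(57,430),(160,398),(188,518),(88,546)]),.008); print('plate',P.mean(0).round(4),np.linalg.norm(P-np.roll(P,-1,0),axis=1).round(4))
e=(P[1]+P[0]-P[2]-P[3]); print(' yaw x',np.degrees(np.arctan2(e[1],e[0])), 'from y edges',np.degrees(np.arctan2(*(P[0]+P[3]-P[1]-P[2])[[0,1]]*[-1,1])))
Q=plane(c,cr([(45,117),(717,131),(715,252),(38,237)]),.010); print('rail',Q.mean(0).round(4),np.linalg.norm(Q-np.roll(Q,-1,0),axis=1).round(4))
a=(Q[0]+Q[3]-Q[1]-Q[2]);print(' yaw',np.degrees(np.arctan2(-a[0],a[1])))
print('post',plane(c,cr([(637,153)]),.097).round(4)); print('block',plane(c,cr([(287,75),(287,115)]),.02).round(4))
d=cv2.medianBlur(d,5)
def reg(u0,v0,u1,v1):
    v,u=np.mgrid[v0:v1,u0:u1]; return depthpts(c,np.c_[u.ravel(),v.ravel()],d)
q=reg(308,206,345,239)
for i in range(8):
    A=np.c_[q[:,:2],np.ones(len(q))];w=np.linalg.lstsq(A,q[:,2],rcond=None)[0];r=q[:,2]-A@w;q=q[abs(r)<max(2*np.median(abs(r)),.002)]
print('face z=ax+by+c',w,len(q),q.min(0),q.max(0),'slope',np.arctan(np.hypot(*w[:2])))
P=reg(228,283,245,310);q=P[(P[:,2]>.038)&(P[:,2]<.05)];print('handle',q.mean(0),np.degrees(cv2.fitLine(q[:,:2].astype(np.float32),2,0,.01,.01)[:2].ravel()),len(q))
P=reg(358,212,370,225);print('post',P[(P[:,2]>.09)&(P[:,2]<.105)].mean(0))
# side
c=cal('side'); f=np.load('/tmp/side0.npz'); d=f['d']; cv2.imwrite('pics/scrop.png',cv2.resize(f['p'][175:335,230:400],None,fx=4,fy=4,interpolation=2)[:600])
E
```

```text
plate [0.436  0.1904 0.008 ] [0.069 0.079 0.066 0.077]
 yaw x 13.941763600328569 from y edges 15.45135661591314
rail [0.6197 0.0253 0.01  ] [0.4374 0.0797 0.437  0.0795]
 yaw -2.4930886278866833
post [[ 0.6176 -0.136   0.097 ]]
block [[0.6906 0.0826 0.02  ]
 [0.6641 0.0828 0.02  ]]
face z=ax+by+c [ 0.21196847 -0.01028107 -0.0395804 ] 1207 [ 0.5714412  -0.08840907  0.08061667] [0.6497828  0.00119278 0.09993209] slope 0.20911522895211515
handle [0.4378747  0.19123006 0.0425352 ] [55.581993  13.9085655] 110
post [ 0.6144932  -0.13821356  0.09540498]
```

View pics/scrop.png

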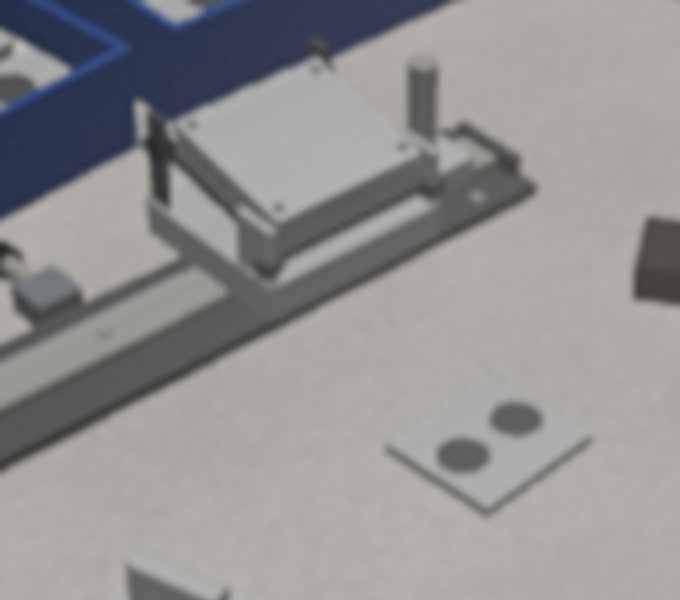

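Everything agrees: the plate is 80×70 at (0.437,0.191) with its long axis at yaw ≈14°. The rail's yaw is −2.5°, the post is at (0.616,−0.137) and the slope is ≈0.21. In the side crop the post top is at (423,65) and the face is clear. I'll swing over to the post.

Request:
drive_tool([
  [[0,0,0],[0,0,0.099],0.3],
  [[0,0,0],[0,0,0.099],0.65],
  [[0,0,0],[0,0,0.099],0.65],
  [[0,0,0],[0,0,0.099],0.65],
  [[24,-31,0],[0,0,0],0.65],
  [[24,-31,0],[0,0,0],0.65],
  [[24,-31,0],[0,0,0],0.65],
  [[24,-31,0],[0,0,0],0.65],
  [[24,-31,0],[0,0,0],0.65],
  [[24,-31,0],[0,0,0],0.65],
  [[24,-31,0],[0,0,0],0.65],
  [[24,-31,0],[0,0,0],0.65],
], newtons=10)

```text
time_s: 1.1
tool_pos: [0.4278, -0.3687, 0.2443]
tool_rot: [-180.0, 0.0, -2.5]
force: [0.3, -0.3, -0.2]
grip_width: 0.031
grasp_force: 0.0
```

```bash
cat >> h.py <<'E'
def togo(pos,rpy):
    """shift (mm, present tool axes) and rotation vector (rad, tool axes) to a world pose"""
    o=env.get_obs(); A=R.from_euler('xyz',o['tool_rot'],degrees=True); B=R.from_euler('xyz',rpy,degrees=True)
    print('t',o['time_s'],'at',o['tool_pos'].round(4),o['tool_rot'].round(2),'F',o['force'].round(1),'w',round(o['grip_width'],4))
    print(' shift mm',(A.inv().apply(np.array(pos)-o['tool_pos'])*1000).round(1),'turn',(A.inv()*B).as_rotvec().round(4))
E
python3 -c "
from h import *
togo([.6165,-.137,.2],[180,0,-2.5])"
```

```text
t 1.1 at [ 0.4278 -0.3687  0.2443] [-1.80e+02  3.00e-02 -2.48e+00] F [ 0.3 -0.3 -0.2] w 0.031
 shift mm [ 178.5 -239.7   44.2] turn [-0.0001  0.0005  0.0003]
```

Request:
drive_tool([
  [[25,-34,0],[0,0,0],0.65],
  [[25,-34,0],[0,0,0],0.65],
  [[25,-34,0],[0,0,0],0.65],
  [[25,-34,0],[0,0,0],0.65],
  [[25,-34,0],[0,0,0],0.65],
  [[25,-34,0],[0,0,0],0.65],
  [[25,-34,10],[0,0,0],0.65],
  [[0,0,10],[0,0,0],0.65],
  [[0,0,0],[0,0,0],0.65],
])

```text
time_s: 1.85
tool_pos: [0.609, -0.1399, 0.2219]
tool_rot: [-179.9, 0.2, -2.1]
force: [-1.2, -1.0, -0.8]
grip_width: 0.0308
grasp_force: 0.0
```

```bash
python3 -c "
from h import *
togo([.6165,-.137,.083],[180,0,-2.5])
c,p,d=grab('wrist'); cv2.imwrite('pics/w1.png',p); np.savez('/tmp/w1.npz',p=p,d=d,T=c['T'])
print(c['T'].round(3).tolist(),c['fx'],c['k1'])
print(pix(c,[.6165,-.137,.097]))
"
```

```text
t 1.85 at [ 0.609  -0.1399  0.2219] [-179.85    0.25   -2.09] F [-1.2 -1.  -0.8] w 0.0308
 shift mm [  8.   -2.8 138.9] turn [-0.0025  0.0044  0.0071]
[[-0.037, -0.962, -0.27, 0.683], [-0.999, 0.035, 0.013, -0.143], [-0.003, 0.27, -0.963, 0.361], [0.0, 0.0, 0.0, 1.0]] 413.5770800605981 -0.06406713762023497
[[307.12625081 228.6968999 ]]
```

View pics/w1.png

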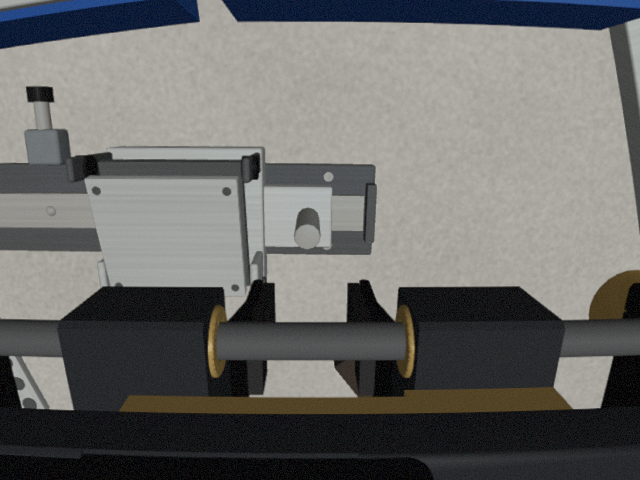

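The post top shows at (307,235), 6 px below where I predicted it, so its x is about 0.613. The fingers have clear space around it. I'll descend and grip along the rail.

Request:
drive_tool([
  [[4,-3,20],[0,0,0],0.65],
  [[0,0,25],[0,0,0],0.65],
  [[0,0,25],[0,0,0],0.65],
  [[0,0,25],[0,0,0],0.65],
  [[0,0,24],[0,0,0],0.65],
  [[0,0,20],[0,0,0],0.65],
  [[0,0,0],[0,0,0],0.65],
  [[0,0,0],[0,0,0],0.75],
  [[0,0,0],[0,0,0],0.9],
  [[0,0,0],[0,0,0],0.9],
  [[0,0,0],[0,0,0],0.9],
  [[0,0,0],[0,0,0],0.9],
])

```text
time_s: 2.9
tool_pos: [0.6142, -0.1417, 0.0878]
tool_rot: [179.9, -0.1, -2.5]
force: [-1.7, -0.0, 4.2]
grip_width: 0.0178
grasp_force: 10.0
```

Request:
drive_tool([
  [[0,-8,0],[0,0,0],0.9],
  [[0,-14,0],[0,0,0],0.9],
  [[0,-14,0],[0,0,0],0.9],
  [[0,-14,0],[0,0,0],0.9],
  [[0,-14,0],[0,0,0],0.9],
  [[0,-14,0],[0,0,0],0.9],
  [[0,-14,0],[0,0,0],0.9],
  [[0,-8,0],[0,0,0],0.9],
  [[0,-4,0],[0,0,0],0.9],
  [[0,0,0],[0,0,0],0.9],
  [[0,0,0],[0,0,0],0.9],
])

```text
time_s: 3.82
tool_pos: [0.6192, -0.0357, 0.0878]
tool_rot: [-180.0, -0.2, -2.4]
force: [-0.5, 1.5, 6.8]
grip_width: 0.0176
grasp_force: 10.0
```

```bash
python3 -c "
from h import *
togo([.619,-.012,.085],[180,0,-2.5])
c,p,d=grab('top'); cv2.imwrite('pics/t2.png',cv2.resize(p[170:250,200:400],None,fx=4,fy=4,interpolation=2))
"
```

```text
t 3.8167 at [ 0.6192 -0.0357  0.0878] [-179.96   -0.2    -2.39] F [-0.5  1.5  6.8] w 0.0176
 shift mm [ -1.2 -23.6   2.8] turn [-0.0007 -0.0034  0.0019]
```

View pics/t2.png

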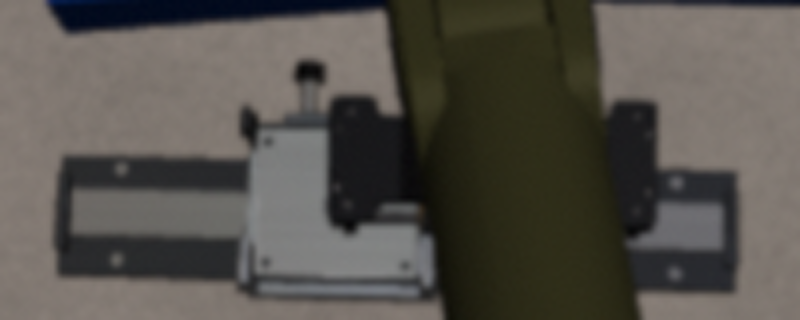

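The carrier follows the gripper; its left edge is at (245,200) in the crop, with the index block at (305,120). I'll approach the detent in small steps.

Request:
drive_tool([
  [[0,-5,-1],[0,0,0],0.9],
  [[0,-5,-1],[0,0,0],0.9],
  [[0,-3,0],[0,0,0],0.9],
  [[0,0,0],[0,0,0],0.9],
  [[0,0,0],[0,0,0],0.9],
])

```text
time_s: 4.28
tool_pos: [0.6197, -0.0231, 0.0879]
tool_rot: [-179.9, -0.2, -2.4]
force: [4.9, 0.4, -2.8]
grip_width: 0.018
grasp_force: 10.0
```

Request:
drive_tool([
  [[0,-1,0],[0,0,0],0.9],
  [[0,-1,0],[0,0,0],0.9],
  [[0,0,0],[0,0,0],0.9],
  [[0,0,0],[0,0,0],0.9],
])

```text
time_s: 4.62
tool_pos: [0.6197, -0.023, 0.0879]
tool_rot: [180.0, -0.2, -2.5]
force: [4.7, -2.4, -3.0]
grip_width: 0.0175
grasp_force: 10.0
```

Request:
drive_tool([
  [[0,-1,0],[0,0,0],0.9],
  [[0,-1,0],[0,0,0],0.9],
  [[0,0,0],[0,0,0],0.9],
  [[0,0,0],[0,0,0],0.9],
])

```text
time_s: 4.95
tool_pos: [0.6197, -0.0226, 0.0879]
tool_rot: [179.8, -0.2, -2.6]
force: [5.7, -5.2, -3.2]
grip_width: 0.0176
grasp_force: 10.0
```

Request:
drive_tool([
  [[0,-1,0],[0,0,0],0.9],
  [[0,-1,0],[0,0,0],0.9],
  [[0,0,0],[0,0,0],0.9],
  [[0,0,0],[0,0,0],0.9],
])

```text
time_s: 5.28
tool_pos: [0.6197, -0.0222, 0.0879]
tool_rot: [179.7, -0.2, -2.6]
force: [4.7, -7.3, -2.4]
grip_width: 0.0175
grasp_force: 10.0
```

```bash
python3 -c "
from h import *
c=cal('top'); cr=lambda a:np.array(a)/4.+[200,170]-.375
print(plane(c,cr([(257,128)]),.098),plane(c,cr([(252,278)]),.078),plane(c,cr([(309,75)]),.05),plane(c,cr([(309,115)]),.02))
cr=lambda a:np.array(a)/4.+[205,180]-.375
print('initial face mid top edge',plane(c,cr([(402,92),(572,95)]),.098),plane(c,cr([(398,241),(568,246)]),.078))
print(pix(c,[[.6192+.05,-.0357,.097]]))
"
```

```text
[[0.66327217 0.10736292 0.098     ]] [[0.57367094 0.11285615 0.078     ]] [[0.70909842 0.07881979 0.05      ]] [[0.69057666 0.08126873 0.02      ]]
initial face mid top edge [[ 0.65845416  0.00637267  0.098     ]
 [ 0.65438634 -0.09742623  0.098     ]] [[ 0.56960705  0.01084823  0.078     ]
 [ 0.56431388 -0.09332227  0.078     ]]
[[322.24163252 198.09160478]]
```

Request:
drive_tool([
  [[-2,3,1],[0,0,0],0.9],
  [[-1,3,0],[0,0,0],0.9],
  [[0,3,0],[0,0,0],0.9],
  [[0,0,0],[0,0,0],0.9],
  [[0,0,0],[0,0,0],0.9],
  [[0,0,0],[0,0,0],0.9],
])

```text
time_s: 5.78
tool_pos: [0.6191, -0.0271, 0.088]
tool_rot: [-180.0, -0.5, -2.5]
force: [9.7, -0.5, -3.0]
grip_width: 0.0177
grasp_force: 10.0
```

It slides back freely, so that resistance was the entry lip. I'll take out the sideways load and push through.

Request:
drive_tool([
  [[3,-2,1],[0,0,0],0.9],
  [[3,-2,0],[0,0,0],0.9],
  [[0,-3,0],[0,0,0],0.9],
  [[0,-2,0],[0,0,0],0.9],
  [[0,-1,0],[0,0,0],0.9],
  [[0,-1,0],[0,0,0],0.9],
  [[0,0,0],[0,0,0],0.9],
  [[0,0,0],[0,0,0],0.9],
])

```text
time_s: 6.45
tool_pos: [0.6205, -0.0211, 0.0871]
tool_rot: [179.6, 0.2, -2.6]
force: [-5.4, -8.2, 10.1]
grip_width: 0.0177
grasp_force: 10.0
```

Request:
drive_tool([
  [[0,-1,0],[0,0,0],0.9],
  [[0,-1,0],[0,0,0],0.9],
  [[0,0,0],[0,0,0],0.9],
])

```text
time_s: 6.7
tool_pos: [0.6206, -0.0184, 0.0871]
tool_rot: [179.7, 0.1, -2.6]
force: [-4.7, -5.7, 9.7]
grip_width: 0.0174
grasp_force: 10.0
```

Request:
drive_tool([
  [[0,-1,0],[0,0,0],0.9],
  [[0,-1,0],[0,0,0],0.9],
  [[0,0,0],[0,0,0],0.9],
])

```text
time_s: 6.95
tool_pos: [0.6209, -0.0134, 0.0871]
tool_rot: [179.9, 0.1, -2.5]
force: [-4.2, -2.2, 8.5]
grip_width: 0.0175
grasp_force: 10.0
```

Past the lip now at y=−0.0134, with the force dropping. I'll unload and let go, so the plunger centres the carrier.

Request:
drive_tool([
  [[-1,0,-2],[0,0,0],0.9],
  [[-1,0,-2],[0,0,0],0.9],
  [[0,0,0],[0,0,0],0.65],
  [[0,0,0],[0,0,0],0.65],
  [[0,0,0],[0,0,0],0.65],
  [[0,0,0],[0,0,0],0.65],
])

```text
time_s: 7.45
tool_pos: [0.6197, -0.0119, 0.0901]
tool_rot: [-180.0, 0.0, -2.4]
force: [-0.5, 0.3, -0.1]
grip_width: 0.0292
grasp_force: 0.0
```

Request:
drive_tool([
  [[0,0,0],[0,0,0],0.9],
  [[0,0,0],[0,0,0],0.9],
  [[0,0,0],[0,0,0],0.9],
  [[0,0,0],[0,0,0],0.9],
])

```text
time_s: 7.78
tool_pos: [0.6199, -0.0118, 0.09]
tool_rot: [-180.0, -0.0, -2.5]
force: [-0.2, 1.6, 0.0]
grip_width: 0.0178
grasp_force: 10.0
```

Request:
drive_tool([
  [[0,-2,0],[0,0,0],0.9],
  [[0,0,0],[0,0,0],0.9],
  [[0,0,0],[0,0,0],0.9],
])

```text
time_s: 8.03
tool_pos: [0.62, -0.0099, 0.09]
tool_rot: [-180.0, -0.0, -2.5]
force: [-0.5, 1.6, 0.1]
grip_width: 0.0175
grasp_force: 10.0
```

Request:
drive_tool([
  [[0,0,0],[0,0,0],0.65],
  [[0,0,0],[0,0,0],0.65],
  [[0,0,0],[0,0,0],0.65],
  [[0,0,0],[0,0,0],0.65],
  [[0,0,0],[0,0,0],0.9],
  [[0,0,0],[0,0,0],0.9],
  [[0,0,0],[0,0,0],0.9],
  [[0,0,0],[0,0,0],0.9],
])

```text
time_s: 8.7
tool_pos: [0.62, -0.0099, 0.0899]
tool_rot: [-180.0, -0.0, -2.5]
force: [0.2, 1.4, -0.0]
grip_width: 0.0175
grasp_force: 10.0
```

Request:
drive_tool([
  [[0,-2,0],[0,0,0],0.9],
  [[0,0,0],[0,0,0],0.9],
  [[0,0,0],[0,0,0],0.9],
])

```text
time_s: 8.95
tool_pos: [0.6201, -0.0085, 0.0899]
tool_rot: [180.0, -0.0, -2.5]
force: [0.3, -0.3, 0.1]
grip_width: 0.0178
grasp_force: 10.0
```

Request:
drive_tool([
  [[0,-1,0],[0,0,0],0.9],
  [[0,0,0],[0,0,0],0.9],
  [[0,0,0],[0,0,0],0.9],
])

```text
time_s: 9.2
tool_pos: [0.6201, -0.0081, 0.0899]
tool_rot: [180.0, 0.0, -2.5]
force: [0.9, -2.6, -0.8]
grip_width: 0.0177
grasp_force: 10.0
```

The equilibrium is at y≈−0.0086: the force crosses zero there and it is stiff on both sides, so the carrier is in the detent. I'll release, lift, and look from above the carrier.

Request:
drive_tool([
  [[0,1,0],[0,0,0],0.65],
  [[0,0,0],[0,0,0],0.65],
  [[0,0,0],[0,0,0],0.65],
  [[0,0,-20],[0,0,0],0.65],
  [[0,0,-25],[0,0,0],0.65],
  [[0,0,-25],[0,0,0],0.65],
  [[0,0,-30],[0,0,0],0.5],
  [[-10,-24,-30],[0,0,0],0.3],
  [[-20,-24,0],[0,0,0],0.0],
  [[-20,-24,0],[0,0,0],0.0],
  [[0,0,0],[0,0,0],0.0],
  [[0,0,0],[0,0,0],0.0],
])

```text
time_s: 10.2
tool_pos: [0.5724, 0.0683, 0.2206]
tool_rot: [-180.0, -0.1, -2.2]
force: [1.2, -1.0, -0.4]
grip_width: 0.0625
grasp_force: 0.0
```

```bash
python3 -c "
from h import *
togo([.437,.191,.2],[180,0,14])
c,p,d=grab('wrist'); cv2.imwrite('pics/w3.png',p); np.savez('/tmp/w3.npz',p=p,d=d,T=c['T'])
print('T',c['T'][:3,3]); print(pix(c,[[.619,-.0086,.097],[.623,.0863,.0917]]))
"
```

```text
t 10.2 at [0.5724 0.0683 0.2206] [-1.80e+02 -5.00e-02 -2.21e+00] F [ 1.2 -1.  -0.4] w 0.0625
 shift mm [-140.  -117.4   20.4] turn [ 1.000e-04 -9.000e-04 -2.829e-01]
T [0.64509482 0.06578998 0.360244  ]
[[430.01903275 165.50162869]
 [280.46014673 163.90025867]]
```

View pics/w3.png

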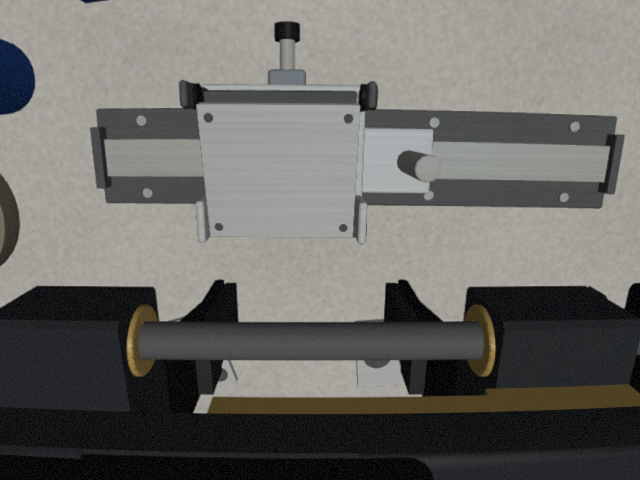

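The wrist view shows the carrier centred under the plunger at (287,60), with the post top at (428,169). The face corners are about (198,104), (360,104), (355,237) and (208,238). Now I'll measure the face plane and centre.

```bash
cat > face.py <<'E'
from h import *
def face(c,p,d,box):
    u0,v0,u1,v1=box; d=cv2.medianBlur(d,5)
    v,u=np.mgrid[v0:v1,u0:u1]; q=depthpts(c,np.c_[u.ravel(),v.ravel()],d)
    for i in range(10):
        A=np.c_[q[:,:2],np.ones(len(q))];w=np.linalg.lstsq(A,q[:,2],rcond=None)[0];r=q[:,2]-A@w;q=q[abs(r)<max(2.5*np.median(abs(r)),.001)]
    print('plane',w.round(4),'slope',np.arctan(np.hypot(*w[:2])),'dir',np.degrees(np.arctan2(w[1],w[0])),'resid',np.median(abs(r)),len(q)); return w
def onplane(c,uv,w):
    r=rays(c,uv)@c['T'][:3,:3].T;o=c['T'][:3,3]; t=(w[0]*o[0]+w[1]*o[1]+w[2]-o[2])/(r[:,2]-w[0]*r[:,0]-w[1]*r[:,1]); return o+r*t[:,None]
E
python3 - <<'E'
from face import *
f=np.load('/tmp/w3.npz'); c=cal('wrist'); c['T']=f['T']; p,d=f['p'],f['d']
w=face(c,p,d,(215,112,345,228))
g=cv2.cvtColor(p,cv2.COLOR_BGR2GRAY).astype(float)
gx=cv2.GaussianBlur(g,(3,3),0)
for r in(120,150,180,210,225): 
    e=np.gradient(gx[r]); L=185+np.argsort(-abs(e[185:235]))[:3]; Rr=335+np.argsort(-abs(e[335:375]))[:3]; print(r,L,Rr)
for u in(230,260,300,330):
    e=np.gradient(gx[:,u]); print(u,90+np.argsort(-abs(e[90:120]))[:3],225+np.argsort(-abs(e[225:250]))[:3])
C=onplane(c,[(198,104),(360,104),(355,237),(208,238)],w); print(C.round(4),np.linalg.norm(C-np.roll(C,-1,0),axis=1).round(4),C.mean(0).round(4))
S=onplane(c,[(208.5,118),(348,118),(343,228),(219,227)],w); print('screws',S.mean(0).round(4),np.linalg.norm(S-np.roll(S,-1,0),axis=1).round(4)); a=S[0]+S[3]-S[1]-S[2]; print('yaw',np.degrees(np.arctan2(-a[0],a[1])))
print('post',plane(c,[(428,167.5)],.097))
E
```

```text
plane [ 0.2062 -0.009  -0.0361] slope 0.20358112949532062 dir -2.5015638443335924 resid 0.00013116910863966713 15080
120 [212 198 197] [344 364 352]
150 [202 201 203] [364 361 363]
180 [204 203 205] [363 361 360]
210 [207 203 204] [354 353 359]
225 [215 222 214] [353 352 358]
230 [ 90 103 104] [237 235 234]
260 [ 90 104 103] [235 237 238]
300 [ 90 104  91] [236 237 239]
330 [ 90  91 104] [236 238 239]
[[0.6618 0.1338 0.0992]
 [0.6577 0.0357 0.0992]
 [0.5697 0.038  0.0811]
 [0.5729 0.141  0.0808]] [0.0982 0.0899 0.1031 0.0911] [0.6155 0.0871 0.0901]
screws [0.6152 0.0875 0.09  ] [0.0857 0.0746 0.0858 0.0741]
yaw -2.562624343947825
post [[ 0.61778281 -0.00734705  0.097     ]]
```

Request:
drive_tool([
  [[-28,-18,0],[0,0,0],0.0],
  [[-28,-18,0],[0,0,0],0.0],
  [[-28,-18,0],[0,0,0],0.0],
  [[-28,-18,0],[0,0,0],0.0],
  [[-28,-18,0],[0,0,0],0.0],
  [[-28,-18,0],[0,0,0],0.0],
  [[0,0,0],[0,0,-0.096],0.0],
  [[0,0,0],[0,0,-0.096],0.0],
  [[0,0,0],[0,0,-0.096],0.0],
  [[0,0,0],[0,0,0],0.0],
  [[0,0,0],[0,0,0],0.0],
])

```text
time_s: 11.17
tool_pos: [0.4107, 0.1801, 0.2199]
tool_rot: [-180.0, 0.0, 13.8]
force: [0.4, -0.1, 0.4]
grip_width: 0.0872
grasp_force: 0.0
```

```bash
python3 -c "
from h import *
togo([.437,.191,.036],[180,0,14])
c,p,d=grab('wrist'); cv2.imwrite('pics/w4.png',p); np.savez('/tmp/w4.npz',p=p,d=d,T=c['T'])
print(pix(c,[[.437,.191,.008],[.437,.191,.044]]))
"
```

```text
t 11.1667 at [0.4107 0.1801 0.2199] [-179.99    0.     13.77] F [ 0.4 -0.1  0.4] w 0.0872
 shift mm [ 28.2  -4.3 183.9] turn [-0.0002  0.0001 -0.0039]
[[306.24708776 181.20534574]
 [305.71018009 187.20490093]]
```

View pics/w4.png

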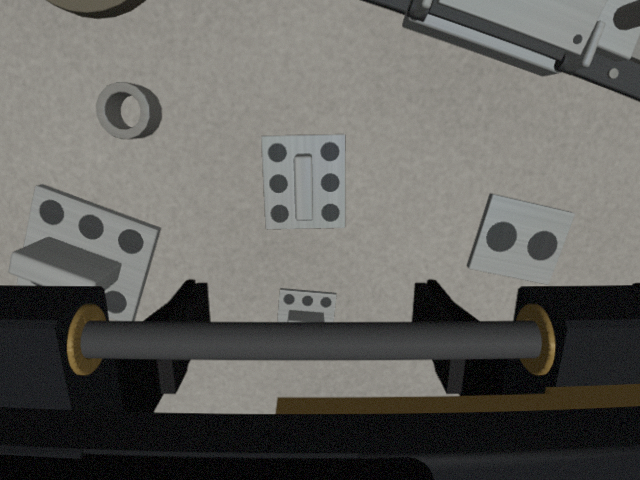

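The close-up shows the right plate, with corners (262,136), (345,134), (345,228) and (265,229) and the handle centred at (304,187). That's within 1.5 mm of where I predicted it.

```bash
python3 - <<'E'
from h import *
f=np.load('/tmp/w4.npz'); c=cal('wrist'); c['T']=f['T']
g=cv2.cvtColor(f['p'],cv2.COLOR_BGR2GRAY)
m=np.zeros_like(g); m[125:240,252:356]=(cv2.GaussianBlur(g,(3,3),0)>175)[125:240,252:356]
P=plane(c,[(262,136),(345,134),(345.5,228),(265,229)],.008); print(P.mean(0),np.linalg.norm(P-np.roll(P,-1,0),axis=1).round(4))
e=P[0]+P[1]-P[2]-P[3]; print(np.degrees(np.arctan2(e[1],e[0]))); e=P[0]+P[3]-P[1]-P[2]; print(np.degrees(np.arctan2(-e[0],e[1])))
H=plane(c,[(295.5,155),(312,155),(311.5,220),(295.5,220)],.044); print('handle',H.mean(0)); e=H[0]+H[1]-H[2]-H[3]; print(np.degrees(np.arctan2(e[1],e[0])))
togo([*(P.mean(0)[:2]),.036],[180,0,14.0])
E
```

```text
[0.43515259 0.19220313 0.008     ] [0.0687 0.08   0.0705 0.0793]
14.617134170221306
14.78302502762784
handle [0.43593692 0.19238982 0.044     ]
13.292284629142944
t 11.2167 at [0.4106 0.1802 0.2198] [-1.7998e+02  1.0000e-02  1.3790e+01] F [-0.6  0.  -0.2] w 0.0868
 shift mm [ 26.8  -5.8 183.8] turn [-0.0003  0.0002 -0.0036]
```

Request:
drive_tool([
  [[14,-3,25],[0,0,-0.009],0.0],
  [[13,-2,30],[0,0,0],0.2],
  [[0,0,32],[0,0,0],0.4],
  [[0,0,32],[0,0,0],0.45],
  [[0,0,30],[0,0,0],0.45],
  [[0,0,20],[0,0,0],0.45],
  [[0,0,13],[0,0,0],0.45],
  [[0,0,0],[0,0,0],0.45],
  [[0,0,0],[0,0,0],0.45],
])

```text
time_s: 11.97
tool_pos: [0.4347, 0.192, 0.0374]
tool_rot: [-180.0, 0.1, 14.4]
force: [-0.0, 0.2, 0.6]
grip_width: 0.0494
grasp_force: 0.0
```

Request:
drive_tool([
  [[0,0,0],[0,0,0],0.7],
  [[0,0,0],[0,0,0],0.95],
  [[0,0,0],[0,0,0],0.95],
  [[0,0,0],[0,0,0],0.95],
  [[0,0,0],[0,0,0],0.95],
  [[0,0,0],[0,0,0],0.95],
], newtons=30)

```text
time_s: 12.47
tool_pos: [0.4352, 0.1923, 0.0383]
tool_rot: [180.0, -0.0, 14.5]
force: [0.0, -0.8, -0.8]
grip_width: 0.0161
grasp_force: 0.0
```

Request:
drive_tool([
  [[0,0,0],[0,0,0],0.95],
  [[0,0,0],[0,0,0],0.95],
  [[0,0,0],[0,0,0],0.95],
])

```text
time_s: 12.72
tool_pos: [0.4351, 0.1923, 0.0382]
tool_rot: [180.0, -0.0, 14.5]
force: [-1.0, -0.5, 3.9]
grip_width: 0.0138
grasp_force: 30.0
```

Request:
drive_tool([
  [[0,0,-5],[0,0,0],0.95],
  [[0,0,-20],[0,0,0],0.95],
  [[0,0,-30],[0,0,0],0.95],
  [[0,0,-35],[0,0,0],0.95],
  [[0,0,-35],[0,0,0],0.95],
  [[0,0,-35],[0,0,0],0.95],
  [[0,0,0],[0,0,0],0.95],
  [[0,0,0],[0,0,0],0.95],
])

```text
time_s: 13.38
tool_pos: [0.4359, 0.1928, 0.1997]
tool_rot: [180.0, -0.2, 14.5]
force: [-0.1, -0.3, -2.9]
grip_width: 0.0141
grasp_force: 30.0
```

```bash
python3 - <<'E'
from h import *
# target: plate origin at face centre; z grasp offset: TCP was 0.0377 above underside
yaw,sl=-2.5,0.2036
Rt=R.from_euler('z',yaw,degrees=True)*R.from_euler('y',-sl)*R.from_euler('x',180,degrees=True)
n=-Rt.as_matrix()[:,2]; f=np.array([.6155,.0867,.0900]); print('n',n.round(4),'rpy',Rt.as_euler('xyz',degrees=True))
for h in(.15,.03,0): print(h,(f+n*(.0377+h)).round(4)); togo(f+n*(.0377+h),Rt.as_euler('xyz',degrees=True))
E
```

```text
n [-0.202   0.0088  0.9793] rpy [180.         -11.66542071  -2.5       ]
0.15 [0.5776 0.0884 0.2738]
t 13.3833 at [0.4359 0.1928 0.1997] [179.98  -0.23  14.54] F [-0.1 -0.3 -2.9] w 0.0141
 shift mm [111.2 136.7 -73.6] turn [-0.0305  0.198   0.2963]
0.03 [0.6018 0.0873 0.1563]
t 13.3833 at [0.4359 0.1928 0.1997] [179.98  -0.23  14.54] F [-0.1 -0.3 -2.9] w 0.0141
 shift mm [133.9 143.8  44. ] turn [-0.0305  0.198   0.2963]
0 [0.6079 0.087  0.1269]
t 13.3833 at [0.4359 0.1928 0.1997] [179.98  -0.23  14.54] F [-0.1 -0.3 -2.9] w 0.0141
 shift mm [139.6 145.5  73.4] turn [-0.0305  0.198   0.2963]
```

The plate is held (opening 14 mm) and lifted. Next I'll carry it above the face and tilt it.

Request:
drive_tool([
  [[25,28,-2],[0,0,0],0.95],
  [[25,28,-2],[0,0,0],0.95],
  [[25,28,-2],[0,0,0],0.95],
  [[25,28,-2],[0,0,0],0.95],
  [[25,28,-2],[0,0,0],0.95],
  [[0,0,0],[-0.0076,0.0495,0.0741],0.95],
  [[0,0,0],[-0.0076,0.0495,0.0741],0.95],
  [[0,0,0],[-0.0076,0.0495,0.0741],0.95],
  [[0,0,0],[-0.0076,0.0495,0.0741],0.95],
  [[0,0,0],[0,0,0],0.95],
  [[0,0,0],[0,0,0],0.95],
])

```text
time_s: 14.3
tool_pos: [0.5893, 0.0882, 0.2058]
tool_rot: [179.9, -11.2, -2.3]
force: [1.0, -0.5, -1.9]
grip_width: 0.0138
grasp_force: 30.0
```

```bash
cat > tg.py <<'E'
from h import *
import sys
Rt=R.from_euler('z',-2.5,degrees=True)*R.from_euler('y',-.2036)*R.from_euler('x',180,degrees=True)
n=-Rt.as_matrix()[:,2]; f=np.array([.6155,.0867,.0900])
togo(f+n*(.038+float(sys.argv[1])),Rt.as_euler('xyz',degrees=True))
E
python3 tg.py .03; python3 -c "
from h import *
c,p,d=grab('wrist'); cv2.imwrite('pics/w5.png',p); np.savez('/tmp/w5.npz',p=p,d=d,T=c['T'])"
```

```text
t 14.3 at [0.5893 0.0882 0.2058] [179.88 -11.17  -2.32] F [ 1.  -0.5 -1.9] w 0.0138
 shift mm [ 2.7  0.2 50.7] turn [0.0015 0.0087 0.0031]
```

View pics/w5.png

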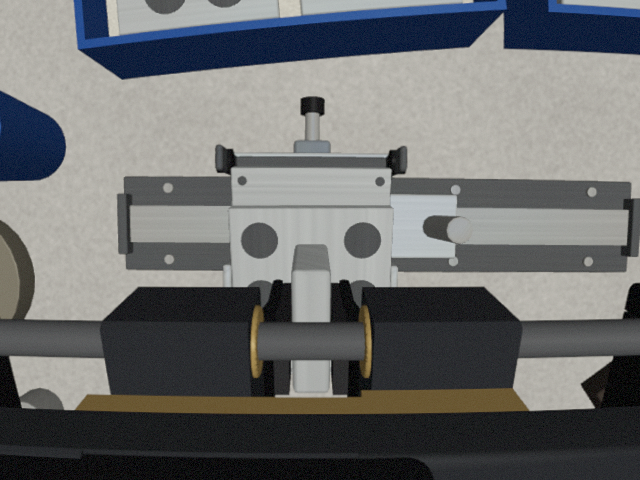

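The plate shows square to the face in the wrist view: its far edge runs (229,208)–(393,206), and the face's far edge is at row 167. I'll move to just above the face.

Request:
drive_tool([
  [[1,0,10],[0.001,0.006,0.003],0.95],
  [[1,0,15],[0,0,0],0.95],
  [[0,0,15],[0,0,0],0.95],
  [[0,0,15],[0,0,0],0.95],
  [[0,0,8],[0,0,0],0.95],
  [[0,0,5],[0,0,0],0.95],
  [[0,0,0],[0,0,0],0.95],
  [[0,0,0],[0,0,0],0.95],
  [[0,0,0],[0,0,0],0.95],
])

```text
time_s: 15.1
tool_pos: [0.6074, 0.0877, 0.1426]
tool_rot: [-179.9, -11.8, -2.7]
force: [0.6, 0.9, -1.5]
grip_width: 0.0137
grasp_force: 30.0
```

```bash
python3 tg.py 0; python3 -c "
from h import *
c,p,d=grab('wrist'); np.savez('/tmp/w6.npz',p=p,d=d,T=c['T']); cv2.imwrite('pics/w6.png',cv2.resize(p[120:300,200:440],None,fx=3.3,fy=3.3,interpolation=2))"
```

```text
t 15.1 at [0.6074 0.0877 0.1426] [-179.94  -11.85   -2.65] F [ 0.6  0.9 -1.5] w 0.0137
 shift mm [-2.8  0.7 15.2] turn [-0.0005 -0.0032 -0.0026]
```

View pics/w6.png

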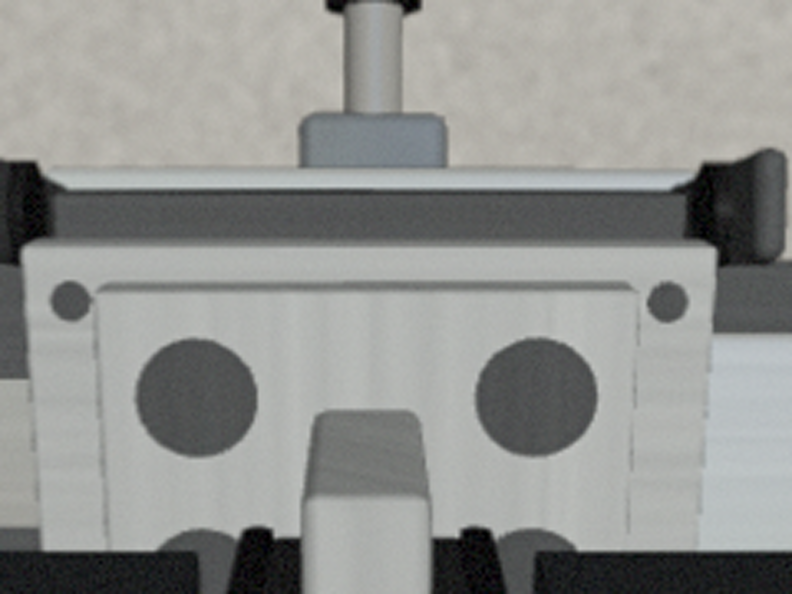

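Laterally it's centred: plate edges at 97 and 635, face edges at 25 and 713 (crop px). Now I'll work out the along-slope offset from the far edges, row 288 for the plate and row 245 for the face.

```bash
python3 - <<'E'
from face import *
f=np.load('/tmp/w6.npz'); c=cal('wrist'); c['T']=f['T']; d=f['d']
o=env.get_obs(); A=R.from_euler('xyz',o['tool_rot'],degrees=True)
cr=lambda a:np.array(a,float)/3.3+[200,120]-.35
tt=lambda P:(A.inv().apply(P-o['tool_pos'])*1000).round(1)
v,u=np.mgrid[212:270,235:388]; 
def fit(uv,rng):
    q=depthpts(c,uv,cv2.medianBlur(d,5)); q=tt(q); q=q[(q[:,2]>rng[0])&(q[:,2]<rng[1])]
    B=np.c_[q[:,:2],np.ones(len(q))]; w=np.linalg.lstsq(B,q[:,2],rcond=None)[0]; print(w.round(4),np.median(q[:,2]),len(q)); return w
box=lambda a,b,e,g:np.stack(np.meshgrid(np.arange(a,e),np.arange(b,g)),-1).reshape(-1,2)
print('plate top z in tool frame'); fit(box(235,215,288,265),(22,38)); wp=fit(np.r_[box(235,212,287,255),box(335,212,388,255)],(22,38))
print('face'); fit(np.r_[box(214,215,226,270),box(398,215,408,270),box(225,197,395,203)],(38,70))
def cast(uv,zt):
    r=A.inv().apply(rays(c,uv)@c['T'][:3,:3].T); s=A.inv().apply(c['T'][:3,3]-o['tool_pos'])*1000; return (s+r*((zt-s[2])/r[:,2])[:,None]).round(1)
print('plate far corners',cast(cr([(97,289),(635,289)]),30)); 
for g in(8,10,15):print('face far corners',g,cast(cr([(25,243),(713,244)]),38+g))
E
```

```text
plate top z in tool frame
[2.80000e-03 2.70000e-03 3.08051e+01] 30.9 2650
[1.76000e-02 1.10000e-03 3.03291e+01] 30.9 4515
face
[ 3.40000e-03 -7.00000e-04  5.32753e+01] 53.4 2230
plate far corners [[ 40.3 -34.5  30. ]
 [ 40.3  33.5  30. ]]
face far corners 8 [[ 43.7 -47.3  46. ]
 [ 43.6  47.1  46. ]]
face far corners 10 [[ 43.4 -47.8  48. ]
 [ 43.2  47.6  48. ]]
face far corners 15 [[ 42.6 -49.1  53. ]
 [ 42.4  48.9  53. ]]
```

The face is parallel to the plate within 0.2° and the gap is 14.5 mm. The plate needs −2.8 mm in tool x, so I'll shift it and make contact gently.

Request:
drive_tool([
  [[-1.5,0,4],[0,0,-0.002],0.95],
  [[-1.3,0,4],[0,0,0],0.95],
  [[0,0.3,3],[0,0,0],0.95],
  [[0,0,1],[0,0,0],0.95],
  [[0,0,0],[0,0,0],0.95],
  [[0,0,0],[0,0,0],0.95],
  [[0,0,0],[0,0,0],0.95],
])

```text
time_s: 15.73
tool_pos: [0.6067, 0.0873, 0.1296]
tool_rot: [-180.0, -11.8, -2.5]
force: [-0.3, -0.7, -2.7]
grip_width: 0.0137
grasp_force: 30.0
```

Request:
drive_tool([
  [[0,0,2],[0,0,0],0.95],
  [[0,0,2],[0,0,0],0.95],
  [[0,0,0],[0,0,0],0.95],
  [[0,0,0],[0,0,0],0.95],
])

```text
time_s: 16.07
tool_pos: [0.6077, 0.0873, 0.1259]
tool_rot: [-180.0, -11.8, -2.5]
force: [-0.4, -0.4, 0.7]
grip_width: 0.0139
grasp_force: 30.0
```

Request:
drive_tool([
  [[0,0,2],[0,0,0],0.95],
  [[0,0,2],[0,0,0],0.95],
  [[0,0,0],[0,0,0],0.95],
  [[0,0,0],[0,0,0],0.95],
])

```text
time_s: 16.4
tool_pos: [0.6086, 0.0872, 0.1221]
tool_rot: [-180.0, -11.8, -2.5]
force: [-0.5, 0.1, 4.2]
grip_width: 0.0135
grasp_force: 30.0
```

Request:
drive_tool([
  [[0,0,1],[0,0,0],0.95],
  [[0,0,0.5],[0,0,0],0.95],
  [[0,0,0],[0,0,0],0.95],
  [[0,0,0],[0,0,0],0.95],
  [[0,0,0],[0,0,0],0.95],
  [[0,0,0],[0,0,0],0.95],
])

```text
time_s: 16.9
tool_pos: [0.6089, 0.0872, 0.1206]
tool_rot: [-180.0, -11.8, -2.6]
force: [-1.0, 0.3, 5.5]
grip_width: 0.0138
grasp_force: 30.0
```

```bash
python3 - <<'E'
from face import *
o=env.get_obs(); A=R.from_euler('xyz',o['tool_rot'],degrees=True)
print(o['time_s'],o['tool_pos'],o['tool_rot'],o['force'],'normal F',(-A.as_matrix()[:,2])@o['force'],o['wrist_torque'])
c,p,d=grab('wrist'); np.savez('/tmp/w7.npz',p=p,d=d)
g=cv2.GaussianBlur(cv2.cvtColor(p,cv2.COLOR_BGR2GRAY),(3,3),0).astype(float)
for u in(240,260,340,360,375): 
    e=np.gradient(g[:,u]);k=170+np.argsort(-abs(e[170:225]))[:8]; print('col',u,sorted((int(i),int(e[i])) for i in k))
for v in(220,235,250):
    e=np.gradient(g[v]); 
    for a,b in((195,245),(380,430)): k=a+np.argsort(-abs(e[a:b]))[:6]; print('row',v,sorted((int(i),int(e[i])) for i in k))
print('post',pix(c,[.6178,-.0073,.097]))
dm=cv2.medianBlur(d,5)
def tz(box):
    a,b,e,h=box; uv=np.stack(np.meshgrid(np.arange(a,e),np.arange(b,h)),-1).reshape(-1,2)
    q=A.inv().apply(depthpts(c,uv,dm)-o['tool_pos'])*1000; w=np.linalg.lstsq(np.c_[q[:,:2],np.ones(len(q))],q[:,2],rcond=None)[0]; return np.median(q[:,2]).round(2),w.round(4)
print('plate',tz((240,214,380,240)),'L',tz((214,215,226,260)),'R',tz((398,215,407,260)),'far',tz((240,198,385,203)))
E
```

```text
16.9 [0.60888343 0.08718788 0.12058172] [-179.97283499  -11.83376539   -2.55016678] [-0.9738516   0.25738366  5.49182091] normal F 5.576860902464863 [-0.08425424  0.39466493 -0.0416472 ]
col 240 [(174, -16), (175, -37), (176, -38), (191, 18), (192, 23), (193, 17), (205, -20), (208, 21)]
col 260 [(175, -40), (176, -38), (192, 23), (205, -21), (208, 22), (221, -20), (222, -36), (223, -29)]
col 340 [(175, -38), (176, -46), (177, -18), (191, 17), (192, 24), (193, 21), (205, -20), (208, 21)]
col 360 [(175, -37), (176, -47), (192, 23), (193, 22), (205, -21), (221, -23), (222, -36), (223, -27)]
col 375 [(175, -30), (176, -45), (177, -25), (191, 18), (192, 24), (193, 22), (205, -20), (208, 23)]
row 220 [(198, 20), (199, 31), (200, 23), (201, 8), (229, 9), (230, 12)]
row 220 [(391, -8), (392, -15), (421, -10), (422, -24), (423, -31), (424, -20)]
row 235 [(199, 20), (200, 29), (201, 22), (240, -17), (241, -33), (242, -30)]
row 235 [(380, 38), (381, 25), (391, -12), (392, -9), (398, 6), (422, 7)]
row 250 [(202, 11), (229, -8), (232, 8), (242, -7), (243, -23), (244, -33)]
row 250 [(389, -2), (390, -2), (392, 2), (420, 2), (421, 6), (422, 5)]
post [[527.89562793 282.79636101]]
plate (np.float64(30.78), array([ 3.15000e-02, -1.30000e-03,  2.97431e+01])) L (np.float64(38.77), array([ 5.600e-03, -1.140e-02,  3.815e+01])) R (np.float64(38.76), array([-3.00000e-04, -6.60000e-03,  3.90347e+01])) far (np.float64(38.84), array([ 3.00000e-03, -1.40000e-03,  3.87189e+01]))
```

```bash
python3 - <<'E'
from face import *
c=cal('wrist');o=env.get_obs(); A=R.from_euler('xyz',o['tool_rot'],degrees=True)
def cast(uv,zt):
    r=A.inv().apply(rays(c,uv)@c['T'][:3,:3].T); s=A.inv().apply(c['T'][:3,3]-o['tool_pos'])*1000; return (s+r*((zt-s[2])/r[:,2])[:,None]).round(2)
print('face far',cast([(240,192),(375,192)],38.8),'plate far bottom',cast([(310,205)],38.8),'top',cast([(310,208)],30.8))
print('face sides',cast([(199.2,220),(422.8,220)],38.8),'plate sides top',cast([(229.7,220),(391.7,220)],30.8))
E
python3 - <<'E'
import sys; sys.path.insert(0,'.')
from h import *
c=cal('top'); p,d=env.read_camera('top'); dm=cv2.medianBlur(d,3)
from face import onplane
o=env.get_obs(); print(o['force'],o['tool_pos'])
E
```

```text
face far [[ 45.38 -31.18  38.8 ]
 [ 45.35  27.47  38.8 ]] plate far bottom [[39.61 -0.76 38.8 ]] top [[39.82 -0.75 30.8 ]]
face sides [[ 32.95 -49.92  38.8 ]
 [ 32.92  49.25  38.8 ]] plate sides top [[ 34.71 -34.69  30.8 ]
 [ 34.69  33.78  30.8 ]]
[-1.27000803  0.24400871  5.00716282] [0.60891514 0.08722078 0.12063365]
```

The plate is flush: its top sits exactly 8 mm over the face. It's centred within about 0.6 mm, square, and pressing at about 7 N. One check that it stays steady, then I'll hand in.

Request:
drive_tool([
  [[0,0,0],[0,0,0],0.95],
  [[0,0,0],[0,0,0],0.95],
  [[0,0,0],[0,0,0],0.95],
  [[0,0,0],[0,0,0],0.95],
  [[0,0,0],[0,0,0],0.95],
  [[0,0,0],[0,0,0],0.95],
])

```text
time_s: 17.5
tool_pos: [0.6089, 0.0872, 0.1206]
tool_rot: [-180.0, -11.8, -2.6]
force: [-1.2, 0.6, 5.2]
grip_width: 0.014
grasp_force: 30.0
```

```bash
python3 -c "
from h import *
o=env.get_obs(); print(o['force'],o['grip_width'],o['tool_pos'],abs(o['joint_velocities']).max())
assert 2<o['force'][2]<10
print(env.sign_off())"
```

```text
[-1.21469349  0.55545924  5.16687147] 0.013962081677766539 [0.6088741  0.08723357 0.1206041 ] 0.049032744486719085
the job is handed in; nothing more can be done
None
```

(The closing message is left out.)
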